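# Wedge the rocking comparator plate

### The arm

A 6-joint arm with a two-finger parallel gripper is mounted at the origin on a cart in front of the work surface, level with it; the furniture and walls round the work are solid. World frame = base frame: x ahead of the robot, y to its left, z up, the work surface at z = 0. Lengths are in m, angles in rad, forces in N, time in s.
With the tool pointing down it reaches from about 0.15 to 0.775 m from the base axis. Payload 6.1 kg.
Tool frame: the origin (TCP) lies at the very end of the fingers, on their centre line; the grasp point (between the pads) lies 19 mm behind it; z points along the fingers, x is the direction in which the jaws open and shut, and the axes are right-handed (so a half turn about z gives the same grasp; the last joint's range is limited). The gripper opens to 85 mm and grips with 20 to 120 N. Pads are 22 mm wide; open, the fingers measure 114 mm over their backs; the gripper's body (76 mm by 85 mm) begins 54 mm behind the grasp point. The pads swing forward as they close: fully open they stand 13 mm farther back than shut.
Start: joints at [-1.102, 0.126, -0.04, 1.405, 0, 1.571], TCP at [0.237, -0.468, 0.231] pointing down, gripper open.
Joint ranges: [-2.72, 2.72], [-0.95, 1.95], [-1.27, 1.35], [-1.78, 2.02], [-1.46, 1.47], [-3.14, 3.14]. Speed limits (rad/s): [2.39, 2.39, 3.01, 3.14, 3.14, 3.14].

### API

Orientations are given as a unit quaternion [w, x, y, z].
In Python, from bench import sensors, vision, job gives the robot as it stands.
- The arm moves only by the tool move_arm, never from a script. Its argument "increments" is a list of rows, each a list of 3 entries, a list of its own where there are three numbers: the shift along the world's x, y, z in m, then the turn about the world's z in degrees, then the closure, from 0 (fully open) to 1 (shut). A call has 1 to 20 rows; each row is the pose to reach, as a shift and turn from the pose commanded when the call began; what a row does not reach only later rows make up. A row lasts 1/8 s, in which the tool goes at most 62.5 mm and 10.7 degrees, less where a joint would pass 70% of its speed; a pose out of reach is approached as far as the arm can. A call with a gripper value outside its range is refused whole. The fingers move at their own pace and stop on an object; the grip force is fixed at half the most. Time passes only in rows, so rows that repeat a pose let the fingers close. It gives the time, the measured TCP pose, the force and the opening at its end, in the units of the state.
- sensors.get_state(): the state, without advancing time (a new reading comes with each control period).
- vision.capture(name): name is "scene" or "side" or "wrist"; returns a dict with "pixels" (400x640x3 uint8, red, green, blue), "fx", "fy", "cx", "cy" (pixels), "R" (3x3) and "t" (3): a world point X has camera coordinates R X + t. Camera axes: x right, y down, z forward; pixel columns grow to the right and rows downward; lengths in m; the calibration is good to about 2 mm. A picture is of the moment at which its call begins. There is no depth.
- job.close_job(): hands the job in, once; it reports no verdict.
The state is a dict: "t": time; "joint_positions": joint angles; "qd": joint speeds; "joint_efforts": joint torques, N m; "eef_pos": TCP position; "tcp_rot": TCP orientation; "wrist_force": force on the tool from outside, world axes, zero at the start; "ft_torque": the same for the moment, N m; "grip_width": finger opening in m.
Only numpy, scipy, OpenCV 4.12 (cv2) and the standard library are available. Lean on these libraries where they do the work, as an engineer would, in place of code of your own. Each camera call takes 0.05 s, during which the arm holds its last target. There are 200 camera calls.

### The job

The granite comparator plate rocks, because the foot at its front left corner is set too short. With the fingertips only, press that corner down once to feel it rock and let it come back, then push the red wedge along the table under that foot just until the rocking is gone, without jacking the plate up or shoving it along. Finish while still pressing the same corner down firmly, as with a two kilogram weight, to prove that it no longer rocks; grip and lift nothing and leave the other things alone.

Things in the scene. Friction and masses are not known exactly. Their poses are not given: they have to be found in the camera images.
- plate: Dark granite plate 170 (x) x 220 (y) x 40 mm, 4 to 5.3 kg, loose on four domed feet at x +-65, y +-90 mm; top 64 mm above the table. Origin at table height under its middle; x to its rear, y to its left, z up. A post stands at x 55, y -75 (up to 200 mm high) with a dial indicator over x 55, y -20. Standing level it rests on three feet; pushed at the foot it starts to slide and turn at some 15 N.
- short_foot (a point): Point on the plate's underside on the axis of the short foot (front left: x -65, y 90 mm), 24 mm above the table while level; moves with the plate. The domed foot below it, 20 mm across, ends 4 to 8 mm above the table (unknown how much).
- press_spot (a point): Point on the plate's top over the short foot, 64 mm above the table while level, 16 mm inside both edges: the place to press. Before wedging, 6 to 9 N straight down here tips the corner 4 to 8 mm down until the foot meets the table; let go, the plate rocks back by itself.
- wedge: Red plastic wedge 50 mm wide (x), 95 mm long (y), 0.09 kg, loose on the table left of the plate. Origin at table height under its middle; thin end at its -y, aimed at the foot within about 10 mm and 9 degrees. The ramp rises evenly from 2 mm (y -47.5) to 15.5 mm thick (y +33.5); behind it a heel block 24 mm high.
- wedge_tip (a point): Middle of the wedge's thin end, at table height. It starts 25 to 70 mm short of the short foot's axis; in a snug fit it is some 12 to 36 mm past it, depending on the foot.
- wedge_heel (a point): Middle of the wedge's flat upright back face (50 mm wide, 24 mm high), 12 mm above the table: push here. The wedge slides with under 1 N until it meets the foot; then the push force rises, 3 to 8 N makes it snug, and from some 12 N on it begins to jack the corner up or shove the plate.
- weight: Bystander: brass-coloured knobbed weight 30x30x40 mm; origin under its middle.
- loupe: Bystander: black loupe 41x41x44 mm; origin under its middle.
- ring_gauge_b: Bystander: steel ring 38x38x14 mm lying loose on the plate; origin under its middle.
Mind the look-alikes: they are no part of the job. Of the things that look like the wedge, the largest one is meant.

How it is judged:
On the way, in this order (a step that is already met when the one before it is completed fails the run):
1. the short corner is pressed down by the fingers until the plate visibly rocks (tilt over 0.025 rad), the wedge not yet under the foot (angle between plate's own z axis and vertical above 0.025 rad and contact force between the fingers and plate above 1 N and not (y of short_foot in the frame of wedge between -0.042 and 0.025 m and x of short_foot in the frame of wedge between -0.023 and 0.023 m)), for 0.1 s.
2. the plate has been let go and stands level again, and the wedge has been pushed under the short foot (y of short_foot in the frame of wedge between -0.042 and 0.025 m and x of short_foot in the frame of wedge between -0.023 and 0.023 m and angle between plate's own z axis and vertical below 0.02 rad and contact force between the fingers and plate below 0.5 N), for 0.2 s.
At the end, for the whole second after the job is handed in: The fingers press within 45 mm of the press spot with over 8 N, off the wedge; the plate is still, level to 0.012 rad, its corner within 15 mm of its start; the wedge lies flat, 5 mm or more past the foot's axis and under 23 mm to its side, and bears over 2 N (y of short_foot in the frame of wedge between -0.042 and 0.025 m and x of short_foot in the frame of wedge between -0.023 and 0.023 m and contact force between the fingers and plate above 8 N and horizontal distance between the grasp point and press_spot below 0.045 m and angle between plate's own z axis and vertical below 0.012 rad and contact force between wedge and plate above 2 N and distance of press_spot from where it was at the start of the episode below 0.015 m and height (world z) of wedge below 0.006 m and linear speed of plate below 0.01 m/s and contact force between the fingers and wedge below 0.5 N); the arm keeps its last pose, push and grip.
It fails at once if the wedge is lifted or tipped (height (world z) of wedge above 0.012 m or angle between wedge's own z axis and vertical above 0.2 rad).
It fails at once if the plate is lifted or tipped far over (height (world z) of plate above 0.012 m or angle between plate's own z axis and vertical above 0.12 rad).
It fails at once if the plate is shoved more than 25 mm (distance of press_spot from where it was at the start of the episode above 0.025 m).
It fails at once if the weight, the loupe or the ring on the plate is moved more than 25 mm (distance of any of weight, loupe, ring_gauge_b from where it was at the start of the episode above 0.025 m).
It also fails if it takes over 67 s, if anything falls off the work surface, if the arm or the gripper's body presses on something with over 40 N, if the wrist force passes 120 N, or if a joint passes its speed limit or range.

## Working session

There is one attempt and no reset: what is moved stays moved. The work goes in short steps, Python scripts to look and compute and a tool call to move; the robot and the scene stay as the last step left them, time stands still between calls to the robot, and variables do not carry over. Pictures are saved under pics/ and viewed, about 8 in all and at most 12, crops included, and the job is handed in when it is done.

Besides the shell and the picture viewer there is one more tool, called after "Request:" as name([rows], argument=value, ...), one row to a line, values as JSON. move_arm: Moves the arm, as the interface text tells. Its arguments: {"type":"object","properties":{"increments":{"type":"array","items":{"type":"array"}}},"required":["increments"]}

```bash
mkdir -p pics; ls; cat > h.py <<'E'
import numpy as np, cv2
from bench import sensors, vision, job
def cap(n, f=None):
    c=vision.capture(n)
    if f: cv2.imwrite('pics/'+f, c['pixels'][:,:,::-1])
    return c
def ray(c,u,v,z):
    R=np.array(c['R']);t=np.array(c['t'])
    d=R.T@np.array([(u-c['cx'])/c['fx'],(v-c['cy'])/c['fy'],1]);o=-R.T@t
    return o+d*(z-o[2])/d[2]
def proj(c,X):
    p=np.array(c['R'])@np.array(X)+np.array(c['t']); return c['fx']*p[0]/p[2]+c['cx'],c['fy']*p[1]/p[2]+c['cy']
E
python3 - <<'E'
from h import *
for n in('scene','side'):
    c=cap(n,n+'0.png'); print(n,-np.array(c['R']).T@c['t'],c['fx'])
a=cv2.imread('pics/scene0.png');b=cv2.imread('pics/side0.png')
s=sensors.get_state();print({k:np.round(v,3).tolist() for k,v in s.items()})
E
```

```text
pics
scene [-0.01297701  0.56353365  0.63896167] 434.6413335927779
side [ 0.89761259 -0.36667718  0.96820759] 481.3826073679218
{'t': 0.1, 'joint_positions': [-1.102, 0.126, -0.041, 1.405, 0.0, 1.571], 'qd': [0.0, 0.001, -0.0, 0.0, 0.002, -0.0], 'joint_efforts': [0.0, -43.69, 35.361, 0.014, -0.0, -0.0], 'eef_pos': [0.237, -0.468, 0.231], 'tcp_rot': [-0.0, 0.852, -0.524, -0.001], 'wrist_force': [-0.181, 0.027, 0.032], 'ft_torque': [0.014, 0.005, 0.035], 'grip_width': 0.086}
```

View pics/scene0.png

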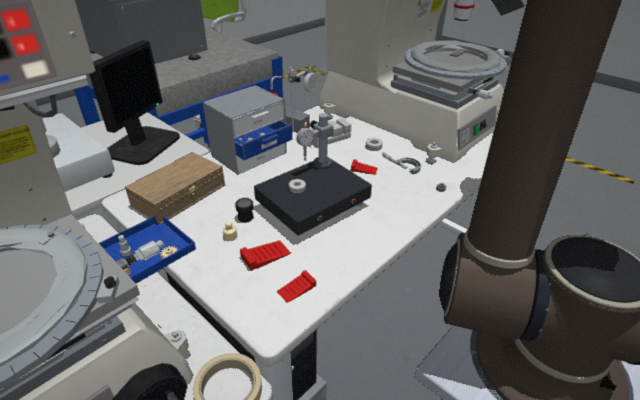

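View pics/side0.png

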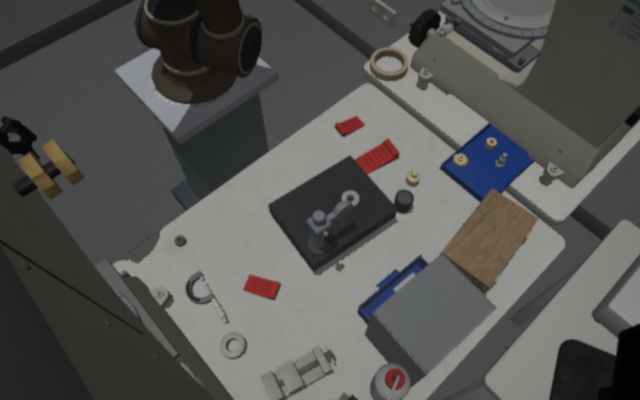

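Candidates for the wedge in scene are red at (265,254), large, red at (297,286), smaller, and red at (364,167), small. The first is largest and lies left of the plate, aimed at its front-left corner. In side the same three sit at (377,156), (350,126) and (262,287). The plate is at scene (313,195), with the ring on it at (297,186). The loupe is at (244,208) and the weight at (230,231).

```bash
python3 - <<'E'
from h import *
for n,(x0,y0) in (('scene',(225,155)),('side',(265,105))):
    c=cap(n); im=c['pixels'].astype(int); r,g,b=im[...,0],im[...,1],im[...,2]
    red=((r>100)&(g<60)&(b<60)).astype(np.uint8)
    N,L,S,C=cv2.connectedComponentsWithStats(red)
    for i in range(1,N):
        if S[i,4]>100: 
            w=ray(c,*C[i],.008); q=cv2.boxPoints(cv2.minAreaRect(np.argwhere(L==i)[:,::-1].astype(np.float32)))
            print(n,'red',S[i,4],C[i].round(),w.round(3))
            if np.hypot(*(w[:2]-w[:2]))==0 and S[i,4]>300: print([ray(c,*p,.008)[:2].round(3).tolist() for p in q])
    dark=((im.max(2)<62)).astype(np.uint8)
    N,L,S,C=cv2.connectedComponentsWithStats(dark)
    for i in range(1,N):
        if S[i,4]>1000: print(n,'dark',S[i],C[i].round(),ray(c,*C[i],.05).round(3))
    crop=cv2.resize(c['pixels'][y0:y0+150,x0:x0+150],None,fx=4,fy=4,interpolation=cv2.INTER_CUBIC)[:,:,::-1]
    cv2.imwrite(f'pics/{n}_c.png',crop)
E
```

```text
scene red 447 [16. 19.] [ 2.885 -0.084  0.008]
[[3.129, -0.076], [3.12, -0.22], [2.649, -0.082], [2.669, 0.04]]
scene red 388 [25. 43.] [2.386 0.027 0.008]
[[2.537, 0.044], [2.564, -0.072], [2.237, 0.017], [2.224, 0.118]]
scene red 181 [363. 168.] [ 0.583 -0.24   0.008]
scene red 721 [264. 254.] [0.52  0.163 0.008]
[[0.565, 0.192], [0.546, 0.094], [0.483, 0.126], [0.504, 0.217]]
scene red 551 [297. 287.] [0.406 0.178 0.008]
[[0.424, 0.212], [0.425, 0.134], [0.384, 0.146], [0.385, 0.221]]
scene dark [  76    0  103  165 7309] [125.  90.] [ 1.436e+00 -1.000e-03  5.000e-02]
scene dark [  467     0   173   260 21107] [539. 119.] [ 0.336 -0.776  0.05 ]
scene dark [ 255  158  116   77 4901] [312. 195.] [ 0.553 -0.013  0.05 ]
scene dark [  444   233   196   167 15859] [545. 337.] [0.018 0.    0.05 ]
scene dark [ 551  237   89   65 4225] [598. 268.] [ 0.007 -0.224  0.05 ]
scene dark [ 290  330   27   70 1271] [304. 365.] [0.259 0.305 0.05 ]
scene dark [ 112  363   75   37 1864] [154. 384.] [0.391 0.476 0.05 ]
side red 253 [349. 125.] [0.412 0.175 0.008]
side red 670 [377. 157.] [0.523 0.158 
[... 182 characters left out ...]
244]]
side red 190 [395. 378.] [ 0.895 -0.171  0.008]
side dark [   0    0  135   71 4687] [45. 23.] [-0.356 -0.219  0.05 ]
side dark [  134     0   128   105 10035] [199.  46.] [-0.015  0.039  0.05 ]
side dark [ 293    0   82   59 1035] [336.  27.] [0.173 0.354 0.05 ]
side dark [ 440    0  200   81 5910] [574.  30.] [0.612 0.825 0.05 ]
side dark [ 162   74  116  136 6244] [220. 148.] [ 0.28  -0.114  0.05 ]
side dark [    0   116   233   284 29802] [ 74. 309.] [ 0.394 -0.541  0.05 ]
side dark [ 269  157  144  114 7179] [334. 212.] [ 0.577 -0.032  0.05 ]
side dark [ 550  256   90  144 5278] [599. 366.] [1.135 0.112 0.05 ]
side dark [ 359  311   66   75 1250] [391. 349.] [ 0.855 -0.147  0.05 ]
```

View pics/scene_c.png

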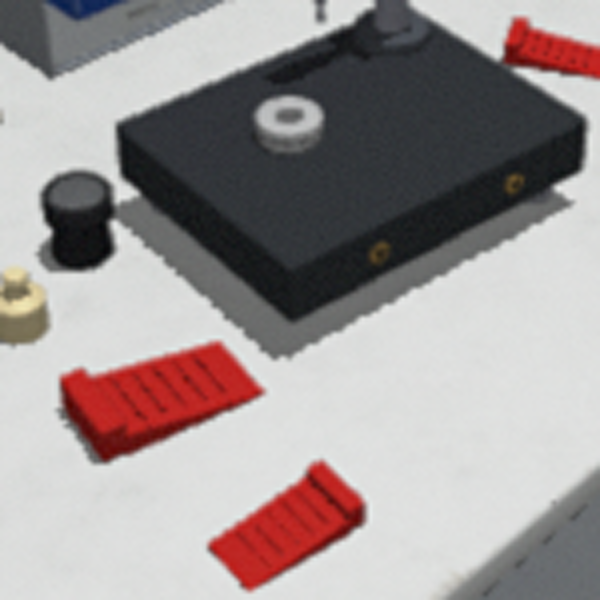

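View pics/side_c.png

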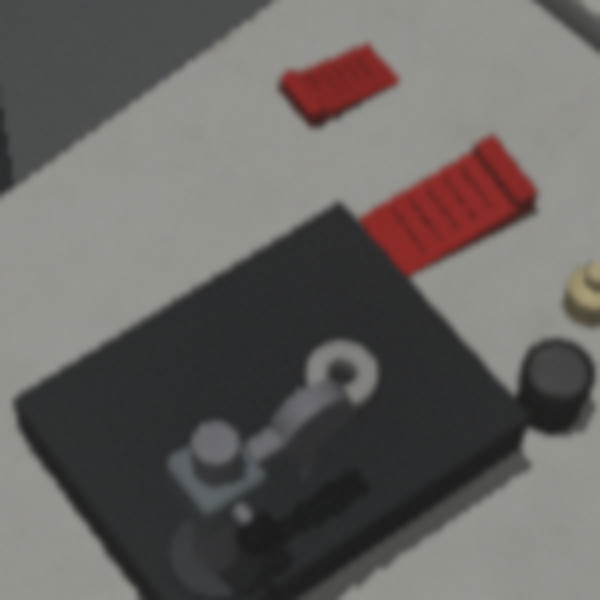

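The crops confirm the choice: the big wedge has its heel at scene (245,262), and its thin end at (285,246) faces the front-left corner. That corner's top is at scene (298,222) and side (350,156).

```bash
python3 - <<'E'
from h import *
P={}
for n,off,pts in (('scene',(225,155),dict(FL=(293,270,.064),RL=(118,127,.064),FR=(585,122,.064),tipR=(220,343,.002),tipF=(263,390,.002),heelR=(62,377,.024),heelFb=(104,459,0),ring=(288,115,.078))),
 ('side',(265,105),dict(FL=(340,203,.064),RL=(527,415,.064),FR=(17,402,.064),heelF=(493,136,.024),heelR=(536,190,.024),heelRb=(533,212,0),ring=(342,373,.078),loupe=(557,372,.044),wt=(598,290,.02)))):
    c=cap(n)
    for k,(u,v,z) in pts.items():
        P[n,k]=ray(c,off[0]+u/4,off[1]+v/4,z)[:2]; print(n,k,P[n,k].round(4))
for n in('scene','side'):
    F,Rl,Fr=P[n,'FL'],P[n,'RL'],P[n,'FR']
    ex=Rl-F;ey=F-Fr; print(n,'lens',np.hypot(*ex),np.hypot(*ey),'yaw',np.degrees([np.arctan2(*ex[::-1]),np.arctan2(-ey[0],ey[1])]))
    y=(np.arctan2(*ex[::-1])+np.arctan2(-ey[0],ey[1]))/2; R=np.array([[np.cos(y),-np.sin(y)],[np.sin(y),np.cos(y)]])
    ctr=(Rl+Fr)/2; print('ctr',ctr,'foot',ctr+R@[-.065,.09], ctr+R@[-.069,.094])
E
```

```text
scene FL [0.4929 0.0894]
scene RL [0.6573 0.0705]
scene FR [ 0.4687 -0.1225]
scene tipR [0.5311 0.1092]
scene tipF [0.4876 0.118 ]
scene heelR [0.5508 0.1989]
scene heelFb [0.5099 0.2071]
scene ring [0.5816 0.0073]
side FL [0.5026 0.0854]
side RL [0.6653 0.0657]
side FR [ 0.4783 -0.1285]
side heelF [0.5121 0.2067]
side heelR [0.5561 0.1975]
side heelRb [0.5571 0.1989]
side ring [0.5862 0.005 ]
side loupe [0.653  0.1068]
side wt [0.6259 0.176 ]
scene lens 0.16550690387635045 0.21324327788080685 yaw [-6.54035564 -6.52211211]
ctr [ 0.56297912 -0.02596273] foot [0.50863801 0.07084658] [0.50511895 0.0752756 ]
side lens 0.16388047019622792 0.21524684353857418 yaw [-6.87542969 -6.46111651]
ctr [ 0.57179614 -0.03139217] foot [0.51768672 0.06554684] [0.51417826 0.06998426]
```

Estimates:
- The foot is at about (.513,.068), with plate yaw −6.6°.
- The press spot is at about (.510,.072).
- The wedge tip is at about (.509,.114) and the heel at about (.532,.203), with wedge yaw about −14°.

The two views differ by up to 9 mm, so I'll refine this with the wrist camera. First I'll move above the press spot with the fingers shut and tool x along the wedge's x.

Request:
move_arm([
  [[0.03, 0.05, 0.02], 5, 1],
  [[0.06, 0.11, 0.02], 15, 1],
  [[0.09, 0.165, 0.02], 25, 1],
  [[0.115, 0.22, 0.02], 35, 1],
  [[0.14, 0.275, 0.02], 42, 1],
  [[0.165, 0.33, 0.02], 49, 1],
  [[0.19, 0.38, 0.02], 49, 1],
  [[0.215, 0.43, 0.0], 49, 1],
  [[0.24, 0.48, -0.02], 49, 1],
  [[0.258, 0.52, -0.04], 49, 1],
  [[0.27, 0.54, -0.06], 49, 1],
  [[0.273, 0.54, -0.08], 49, 1],
  [[0.273, 0.54, -0.08], 49, 1],
  [[0.273, 0.54, -0.08], 49, 1],
])

```text
t: 2.05
eef_pos: [0.5103, 0.0715, 0.1521]
tcp_rot: [-0.0, 0.992, -0.123, 0.0]
wrist_force: [-0.6, -0.3, 0.4]
grip_width: -0.0003
```

```bash
python3 - <<'E'
from h import *
a=cap('wrist')['pixels'];b=cap('scene')['pixels'][120:320,180:500]
cv2.imwrite('pics/w1.png',np.vstack([a[::1,:],cv2.resize(b,(640,400))])[:, :,::-1][:600])
c=cap('wrist'); print(-np.array(c['R']).T@c['t'],sensors.get_state()['eef_pos'],sensors.get_state()['wrist_force'])
E
```

```text
[0.52777073 0.14301529 0.29596348] [0.51059985 0.07136591 0.15242849] [-0.18368499  0.27986045  0.27687358]
```

View pics/w1.png

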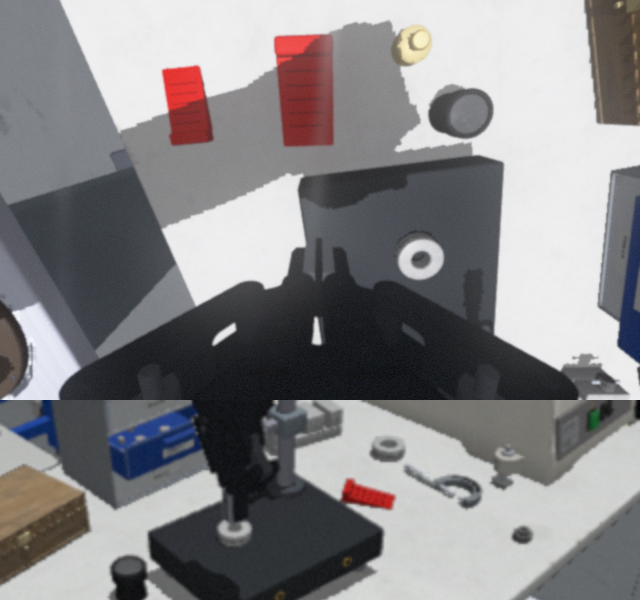

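The wrist view shows the wedge clearly: thin end (284–333,145), heel top back edge (275–332,37). The plate's front-left top corner is near (300,180), its rear-left corner at (503,162), and the fingers are over that corner region.

```bash
cat >> h.py <<'E'
def wedge(c):
    im=c['pixels'].astype(int); r,g,b=im[...,0],im[...,1],im[...,2]
    m=((r>90)&(g<75)&(b<75)&(r>2*g)).astype(np.uint8)
    N,L,S,C=cv2.connectedComponentsWithStats(m)
    i=1+np.argmax(S[1:,4]); p=np.argwhere(L==i)[:,::-1].astype(np.float32)
    ap=cv2.approxPolyDP(cv2.convexHull(p),4,True)[:,0]
    return S[i],ap
E
python3 - <<'E'
from h import *
c=cap('wrist'); S,ap=wedge(c); print(S,ap.tolist())
for n,u,v,z in (('tipF',284,145.5,.002),('tipR',333.5,145.5,.002),('heelF',275,38,.024),('heelR',332.5,35,.024),('FL',300,182,.064),('RL',503,162,.064),('FLlow',300,182,.06),('tip finger',319,240,.152)):
    print(n,ray(c,u,v,z).round(4))
print(proj(c,sensors.get_state()['eef_pos']))
E
```

```text
[ 277   37   43  109 3440] [[288.0, 145.0], [277.0, 54.0], [315.0, 37.0], [314.0, 143.0]]
tipF [0.4864 0.1172 0.002 ]
tipR [0.5345 0.105  0.002 ]
heelF [0.507  0.2067 0.024 ]
heelR [0.5542 0.1971 0.024 ]
FL [0.4996 0.0909 0.064 ]
RL [0.6624 0.0667 0.064 ]
FLlow [0.4991 0.09   0.06  ]
tip finger [0.5117 0.0769 0.152 ]
(np.float64(319.3988610619369), np.float64(249.63739186202235))
```

Wrist fix: wedge tip (.5105,.111), heel (.5306,.202), widths 48–50 mm and length 93 mm, which match the given sizes. The foot is at about (.515,.0685). The wedge needs turning a few degrees counter-clockwise to centre it. Press first: down to contact, then slowly.

Request:
move_arm([
  [[0, 0, -0.03], 0, 1],
  [[0, 0, -0.06], 0, 1],
  [[0, 0, -0.075], 0, 1],
  [[0, 0, -0.082], 0, 1],
  [[0, 0, -0.085], 0, 1],
  [[0, 0, -0.087], 0, 1],
  [[0, 0, -0.089], 0, 1],
  [[0, 0, -0.09], 0, 1],
  [[0, 0, -0.091], 0, 1],
  [[0, 0, -0.091], 0, 1],
])

```text
t: 3.5
eef_pos: [0.5103, 0.0722, 0.0615]
tcp_rot: [-0.001, 0.992, -0.123, 0.0]
wrist_force: [-3.5, 1.2, 8.9]
grip_width: 0.0003
```

Request:
move_arm([
  [[0, 0, -0.001], 0, 1],
  [[0, 0, -0.002], 0, 1],
  [[0, 0, -0.003], 0, 1],
  [[0, 0, -0.003], 0, 1],
  [[0, 0, -0.003], 0, 1],
])

```text
t: 4.12
eef_pos: [0.5099, 0.0727, 0.0585]
tcp_rot: [-0.001, 0.992, -0.123, -0.0]
wrist_force: [-5.0, 3.3, 8.1]
grip_width: -0.0002
```

Request:
move_arm([
  [[0, 0, -0.001], 0, 1],
  [[0, 0, -0.002], 0, 1],
  [[0, 0, -0.002], 0, 1],
])

```text
t: 4.5
eef_pos: [0.5098, 0.0729, 0.0565]
tcp_rot: [-0.001, 0.992, -0.123, -0.0]
wrist_force: [-5.5, 3.9, 8.3]
grip_width: -0.0001
```

Felt it rock: 8 mm down at a near-constant 8 N, so the foot gap is 7–8 mm and snug is about 30–36 mm past the axis. I'll release, then go behind the heel with the fingers slightly apart for a two-point push.

Request:
move_arm([
  [[0, 0, 0.004], 0, 1],
  [[0, 0, 0.008], 0, 1],
  [[0, 0, 0.03], 0, 1],
  [[0, 0, 0.07], 0, 0.9],
  [[0.01, 0.05, 0.08], 5, 0.88],
  [[0.015, 0.1, 0.08], 9, 0.88],
  [[0.02, 0.15, 0.08], 9, 0.88],
  [[0.024, 0.17, 0.06], 9, 0.88],
  [[0.024, 0.17, 0.03], 9, 0.88],
  [[0.024, 0.17, 0.03], 9, 0.88],
  [[0.024, 0.17, 0.03], 9, 0.88],
])

```text
t: 5.88
eef_pos: [0.5342, 0.241, 0.0855]
tcp_rot: [0.0, 0.999, -0.045, -0.0]
wrist_force: [0.5, -0.5, 0.8]
grip_width: 0.0105
```

```bash
python3 - <<'E'
from h import *
w=cap('wrist')['pixels'];c=cap('scene');b=c['pixels'][150:300,220:400]
a=cv2.resize(w,(480,300)); s=cap('side')['pixels'][100:220,280:440]
cv2.imwrite('pics/w2.png',np.hstack([cv2.resize(b,(400,333)),cv2.resize(s,(400,333))])[:, :,::-1])
print(sensors.get_state()['wrist_force'])
# plate corner + pink check
E
```

```text
[0.5136521  0.30297935 0.98632648]
```

View pics/w2.png

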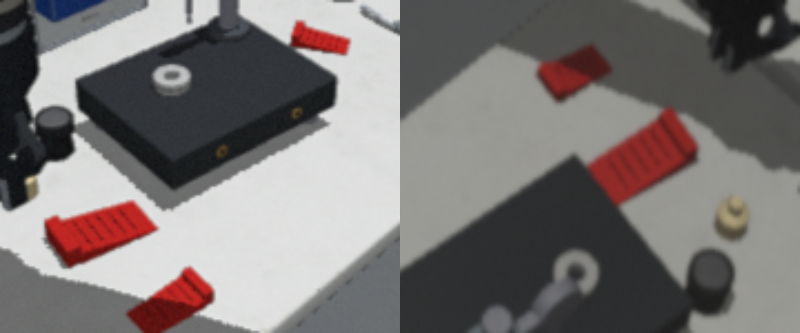

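Plate level again, fingers clear behind the heel. Descending and pushing gently.

Request:
move_arm([
  [[-0.002, 0, -0.04], 0, 0.88],
  [[-0.004, 0, -0.07], 0, 0.88],
  [[-0.005, 0, -0.078], 0, 0.88],
  [[-0.006, -0.01, -0.078], 0, 0.88],
  [[-0.007, -0.018, -0.078], 0, 0.88],
  [[-0.007, -0.024, -0.078], 0, 0.88],
  [[-0.007, -0.029, -0.078], 0, 0.88],
  [[-0.008, -0.034, -0.078], 0, 0.88],
  [[-0.008, -0.039, -0.078], 0, 0.88],
  [[-0.009, -0.044, -0.078], 0, 0.88],
  [[-0.009, -0.049, -0.078], 0, 0.88],
  [[-0.01, -0.054, -0.078], 0, 0.88],
  [[-0.01, -0.054, -0.078], 0, 0.88],
])

```text
t: 7.65
eef_pos: [0.524, 0.1871, 0.0072]
tcp_rot: [0.0, 0.999, -0.045, -0.0]
wrist_force: [0.2, -0.1, -0.2]
grip_width: 0.0108
```

```bash
python3 - <<'E'
from h import *
c=cap('scene');s=cap('side')
b=c['pixels'][150:300,220:400]; sp=s['pixels'][100:220,280:440]
cv2.imwrite('pics/w3.png',np.hstack([cv2.resize(b,(400,333)),cv2.resize(sp,(400,333))])[:, :,::-1])
print(wedge(c)[1].tolist(),wedge(s)[1].tolist())
E
```

```text
[[299.0, 243.0], [263.0, 261.0], [262.0, 252.0], [275.0, 237.0], [287.0, 233.0]] [[278.0, 283.0], [272.0, 298.0], [244.0, 289.0], [249.0, 276.0]]
```

View pics/w3.png

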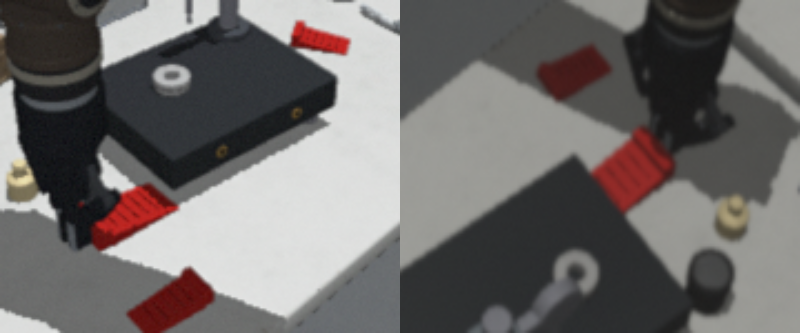

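The wedge slides freely, squarely against both fingers. Its tip corners are at scene (300,244) and (288,233).

```bash
python3 - <<'E'
from h import *
c=cap('scene')
for p in ((300.1,243.7),(288.4,233.3)): print(ray(c,*p,.002).round(4))
w=cap('wrist'); S,ap=wedge(w); print(S,ap.tolist(),[ray(w,*p,.01)[:2].round(3).tolist() for p in ap])
E
```

```text
[0.4932 0.0852 0.002 ]
[0.5361 0.0796 0.002 ]
[  80  223   75  124 7667] [[117.0, 346.0], [84.0, 344.0], [81.0, 339.0], [84.0, 223.0], [147.0, 228.0], [154.0, 286.0], [150.0, 325.0]] [[0.397, 0.136], [0.378, 0.14], [0.377, 0.143], [0.403, 0.216], [0.435, 0.21], [0.43, 0.175], [0.421, 0.15]]
```

The tip is centred on (.515,.082), about 14 mm short of the foot and well aimed. Continuing along the axis and watching the force.

Request:
move_arm([
  [[0, -0.005, 0], 0, 0.88],
  [[-0.001, -0.01, 0], 0, 0.88],
  [[-0.001, -0.015, 0], 0, 0.88],
  [[-0.002, -0.02, 0], 0, 0.88],
  [[-0.002, -0.024, 0], 0, 0.88],
  [[-0.002, -0.028, 0], 0, 0.88],
  [[-0.003, -0.031, 0], 0, 0.88],
  [[-0.003, -0.033, 0], 0, 0.88],
  [[-0.003, -0.033, 0], 0, 0.88],
])

```text
t: 8.98
eef_pos: [0.5212, 0.1545, 0.0073]
tcp_rot: [0.0, 0.999, -0.045, 0.0]
wrist_force: [0.4, 0.7, -0.3]
grip_width: 0.0102
```

Request:
move_arm([
  [[0, -0.002, 0], 0, 0.88],
  [[0, -0.004, 0], 0, 0.88],
  [[-0.001, -0.006, 0], 0, 0.88],
  [[-0.001, -0.006, 0], 0, 0.88],
])

```text
t: 9.48
eef_pos: [0.5201, 0.1484, 0.0073]
tcp_rot: [0.0, 0.999, -0.045, -0.0]
wrist_force: [-0.4, -0.5, -0.6]
grip_width: 0.0101
```

Request:
move_arm([
  [[0, -0.001, 0], 0, 0.88],
  [[0, -0.002, 0], 0, 0.88],
  [[0, -0.003, 0], 0, 0.88],
  [[0, -0.004, 0], 0, 0.88],
  [[0, -0.004, 0], 0, 0.88],
])

```text
t: 10.1
eef_pos: [0.5202, 0.1448, 0.0073]
tcp_rot: [-0.0, 0.999, -0.045, -0.0]
wrist_force: [-0.2, 2.6, -1.4]
grip_width: 0.0106
```

Request:
move_arm([
  [[0, -0.0005, 0], 0, 0.88],
  [[0, -0.001, 0], 0, 0.88],
  [[0, -0.001, 0], 0, 0.88],
])

```text
t: 10.48
eef_pos: [0.5203, 0.1439, 0.0073]
tcp_rot: [-0.0, 0.999, -0.045, 0.0]
wrist_force: [1.0, 3.9, -1.2]
grip_width: 0.0104
```

Request:
move_arm([
  [[0, -0.0005, 0], 0, 0.88],
  [[0, -0.001, 0], 0, 0.88],
  [[0, -0.001, 0], 0, 0.88],
])

```text
t: 10.85
eef_pos: [0.5202, 0.1429, 0.0073]
tcp_rot: [-0.0, 0.999, -0.045, -0.0]
wrist_force: [0.8, 5.3, -1.3]
grip_width: 0.0103
```

```bash
python3 - <<'E'
from h import *
c=cap('scene');s=cap('side')
b=c['pixels'][150:300,220:400]; sp=s['pixels'][100:220,280:440]
cv2.imwrite('pics/w4.png',np.hstack([cv2.resize(b,(400,333)),cv2.resize(sp,(400,333))])[:, :,::-1])
F=[sensors.get_state()['wrist_force']];print(F)
E
```

```text
[array([-0.17081961,  4.33776792, -1.25863877])]
```

View pics/w4.png

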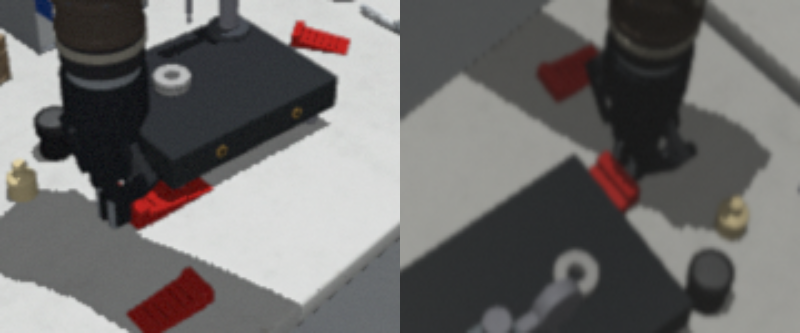

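Plate unmoved and wedge snug at about 5 N, centred, tip about 31 mm past the foot. One more small nudge, then back off, lift, close the fingers and return above the press spot.

Request:
move_arm([
  [[0, -0.0005, 0], 0, 0.88],
  [[0, -0.001, 0], 0, 0.88],
  [[0, -0.001, 0], 0, 0.88],
  [[0, 0.01, 0], 0, 0.88],
  [[0, 0.025, 0], 0, 0.88],
  [[0, 0.025, 0.04], 0, 0.88],
  [[0, 0.02, 0.1], 0, 1],
  [[-0.003, -0.02, 0.1], 0, 1],
  [[-0.008, -0.05, 0.1], 0, 1],
  [[-0.01, -0.07, 0.09], 0, 1],
  [[-0.01, -0.07, 0.075], 0, 1],
  [[-0.01, -0.07, 0.065], 0, 1],
  [[-0.01, -0.07, 0.065], 0, 1],
  [[-0.01, -0.07, 0.065], 0, 1],
])

```text
t: 12.7
eef_pos: [0.5104, 0.0733, 0.0724]
tcp_rot: [0.0, 0.999, -0.044, 0.0]
wrist_force: [-0.1, 0.4, 0.5]
grip_width: -0.0001
```

Now press slowly.

Request:
move_arm([
  [[0, 0, -0.003], 0, 1],
  [[0, 0, -0.006], 0, 1],
  [[0, 0, -0.008], 0, 1],
  [[0, 0, -0.009], 0, 1],
  [[0, 0, -0.01], 0, 1],
  [[0, 0, -0.011], 0, 1],
  [[0, 0, -0.011], 0, 1],
])

```text
t: 13.58
eef_pos: [0.5102, 0.0727, 0.0631]
tcp_rot: [-0.0, 0.999, -0.045, 0.001]
wrist_force: [-6.2, -0.6, 13.3]
grip_width: 0.0001
```

Request:
move_arm([
  [[-0.0005, 0, -0.001], 0, 1],
  [[-0.001, 0, -0.0015], 0, 1],
  [[-0.001, 0, -0.002], 0, 1],
  [[-0.001, 0, -0.002], 0, 1],
  [[-0.001, 0, -0.002], 0, 1],
])

```text
t: 14.2
eef_pos: [0.5102, 0.0728, 0.0629]
tcp_rot: [-0.0, 0.999, -0.045, 0.002]
wrist_force: [-8.5, -0.6, 24.6]
grip_width: 0.0
```

```bash
python3 - <<'E'
from h import *
c=cap('scene');s=cap('side')
b=c['pixels'][150:300,220:400]; sp=s['pixels'][100:220,280:440]
cv2.imwrite('pics/w5.png',np.hstack([cv2.resize(b,(400,333)),cv2.resize(sp,(400,333))])[:, :,::-1])
for i in range(3): cap('wrist'); q=sensors.get_state(); print(q['wrist_force'].round(1),np.round(q['eef_pos'],4))
E
```

```text
[-8.4 -0.7 24.6] [0.5102 0.0728 0.0629]
[-8.5 -1.  24.2] [0.5102 0.0727 0.0629]
[-8.8 -1.7 24.2] [0.5102 0.0727 0.0629]
```

View pics/w5.png

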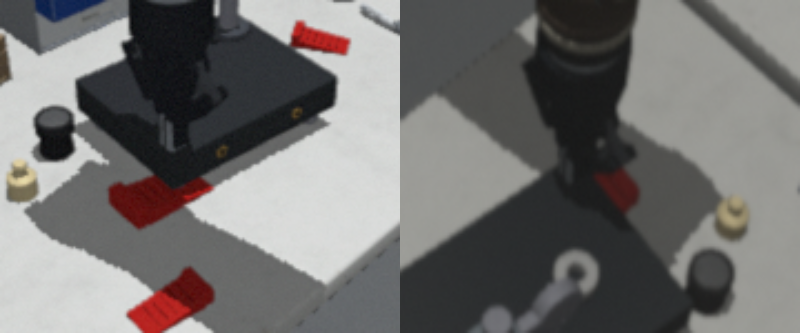

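The corner holds: 24 N with only 0.2 mm further descent. The plate and wedge are in place, the bystanders are untouched, and the readings are steady.

```bash
python3 -c "
from h import *
print(job.close_job())"
```

```text
the job is handed in; nothing more can be done
None
```

The job is handed in with the wedge snug under the short foot and the fingers still pressing that corner down at about 24 N. No verdict was reported.

1. **Rock test:** I pressed the front left corner about 8 mm down at a steady 8 N, then let it go. The pictures showed the plate back level.
2. **Wedging:** I pushed the largest red wedge by its heel with two fingertips, turning it slightly to line up with the foot. I stopped once the push force had risen to about 5 N and I had added one last 1 mm nudge. By my estimate the tip is about 32 mm past the foot's axis and within a few mm of it sideways.
3. **Final press:** Going from 13 N to 24 N, the corner gave only 0.2 mm, so it no longer rocks. In the last pictures the plate, ring, loupe and weight looked unmoved, and the wedge lay flat.

**Checks that disagreed or were not ideal:**
- The scene and side cameras differed by up to 9 mm on the plate's position. I settled it with a wrist view whose wedge measurements matched the given sizes.
- The final press also carries about 8.5 N sideways. The plate did not move under it.
- I did not measure the plate's final tilt or the load on the wedge directly.

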